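# Square up the drawing panel and light it

## Task

Slide the thin drawing panel, flat on the table all the way (press on its top and drag it), until it lies snug in the inside corner of the aluminium L-square: one long edge against the longer arm and one short edge against the shorter arm. Then flip the lamp's toggle switch fully over, towards the lamp's stem, to turn it on. Leave the bowl and the tin where they are and let go of everything.

Things in the scene. Friction and masses are not known exactly. Their poses are not given: they have to be found in the camera images.
- panel: Loose stiff drawing panel, off-white with a black line drawing, flat on the table: 110 mm along x, 150 mm along y, 3 mm thick, about 70 g. Origin at the centre of its underside. Its smooth back slides on the table (friction about 0.2, so twisting it takes a wide or off-centre press), its top grips better (0.6 or more): a press of 5 to 20 N on its top drags it. It may end either way round.
- square: Aluminium L-square fixed to the table, arms 20 mm wide, 10 mm high. Origin: inside corner, at table height. Inner edge of the longer arm: 180 mm from the origin along its -y; of the shorter arm: 120 mm along its -x. With the panel home between them, its centre is at x -55, y -75 mm in this frame, its 150 mm edge along the longer arm. At yaw 0 (varies 12 degrees) its axes are the world's.
- lamp: Lamp fixed to the table: brown wooden foot 280 by 90 mm, 12 mm high, from its x = -65 to 215 mm. Origin on the table under the toggle, which stands on a black block 50 by 34 mm, top 30 mm above the table. +x points along the foot to a brass stem 18 mm thick at x = 170 mm with a white dome shade (radius 68 mm, 265 to 343 mm above the table). Its yaw is 23 degrees right to 6 left.
- toggle_tip (a point): Centre of the 15 mm ball at the end of the steel toggle (9 mm thick), 42 mm from its pivot, which is over the lamp's origin, 30 mm above the table. At the start the ball leans about 20 mm towards the lamp's -x, about 67 mm above the table.
- toggle (a joint): Angle of the toggle, rad: 0 (off, leaning to the lamp's -x, away from the stem) to 1.0 (on, leaning to the lamp's +x, towards the stem), upright at 0.5. It stays where it is left; about 1.5 N at the ball moves it.
- bowl: Loose turquoise ceramic bowl, rim radius 55 mm, 50 mm high, origin at the centre of its underside. To be left alone.
- tin: Loose round aluminium tin with a lid, radius 34 mm, 64 mm high, origin at the centre of its underside. To be left alone.
- rack: Dark wooden pencil rack fixed to the table, 70 mm along its x, 170 mm along its y, about 105 mm high with its three crayons. Origin at the centre of its underside.
There are look-alikes about, which are no part of the job. Of the things that look like the panel, the middle-sized one is meant.

How it is judged:
By the outcome, as a careful person would: the job done as asked, in the order asked, and still so for the second after the job is handed in, with the robot touching nothing.
It also fails if it takes over 58 s, if anything falls off the work surface, if the arm or the gripper's body presses on something with over 40 N, if the wrist force passes 120 N, or if a joint passes its speed limit or range.

## Robot

A 6-joint arm with a two-finger parallel gripper is mounted at the origin on the work surface. World frame = base frame: x ahead of the robot, y to its left, z up, the work surface at z = 0. Lengths are in mm, angles in degrees, forces in N, time in s.
With the tool pointing down it reaches from about 300 to 850 mm from the base axis. Payload 4.2 kg.
Tool frame: the origin (TCP) lies at the very end of the fingers, on their centre line; the grasp point (between the pads) lies 19 mm behind it; z points along the fingers, y is the line along which they close (so a half turn about z gives the same grasp; the last joint's range is limited). The gripper opens to 91 mm and grips with 3 to 60 N. Pads are 32 mm wide; open, the fingers measure 118 mm over their backs; the gripper's body (76 mm by 178 mm) begins 60 mm behind the grasp point.
Start: joints at [74.141, 18.312, 89.639, -0, 72.044, -1.146], TCP at [146.044, 556.16, 213.976] pointing down, gripper open.
Joint ranges: [-177.97, 177.97], [-48.28, 115.42], [12.27, 149.76], [-77.06, 257.06], [2.81, 150.46], [-146.56, 146.56]. Speed limits (degrees/s): [147.25, 147.25, 180, 180, 180, 180].

## Interface

Orientations are given as [roll, pitch, yaw] about the fixed x, y, z axes, in that order (R = Rz(yaw) Ry(pitch) Rx(roll)).
In Python, from workcell import env, eyes gives the robot as it stands.
- The arm moves only by the tool send_rows, never from a script. Its argument "targets" is text: rows parted by semicolons, each of 7 numbers parted by spaces: the shift along the tool's x, y, z in m, then the turn, a rotation vector about the tool's x, y, z in degrees, then the opening in per cent of the stroke, from 0 (shut) to 100 (fully open). A call has 1 to 12 rows; each row is the pose to reach, as a shift and turn from the pose commanded when the call began, along the tool's axes at that moment; what a row does not reach only later rows make up. A row lasts 1/12 s, in which the tool goes at most 41.7 mm and 7.16 degrees, less where a joint would pass 70% of its speed; a pose out of reach is approached as far as the arm can. A call with a gripper value outside its range is refused whole. The fingers move at their own pace and stop on an object; "grip_force" is the grip in N (left out, the last holds). Time passes only in rows, so rows that repeat a pose let the fingers close. It gives the time, the measured TCP pose, the force, the opening and the grip force at its end, in the units of the state.
- env.state(): the state, without advancing time (a new reading comes with each control period).
- eyes.grab_frame(name): name is "side" or "top" or "wrist"; returns a dict with "image" (384x512x3 uint8, blue, green, red), "fovy" (degrees; the focal length in pixels is half the picture's height over the tangent of half this angle, whatever the lens; pixels are square), "cx", "cy" (the principal point, pixels), "eye" and "attitude" of the camera in the world. Camera axes: x right, y up, looking along -z (the intrinsics and any distortion apply to the point x, -y, -z); pixel columns grow to the right and rows downward; lengths in mm; the calibration is good to about 2 mm. A picture is of the moment at which its call begins. There is no depth.
- env.job_done(): hands the job in; it is judged then, once.
The state is a dict: "time_s": time; "qpos": joint angles; "qvel": joint speeds; "effort": joint torques, N m; "ee_pos": TCP position; "ee_rot": TCP orientation; "force": force on the tool from outside, world axes, zero at the start; "torque": the same for the moment, N m; "gripper_width": finger opening in mm; "gripper_force": force on a finger pad.
Only numpy, scipy, OpenCV 4.12 (cv2) and the standard library are available. Lean on these libraries where they do the work, as an engineer would, in place of code of your own. Each camera call takes 0.05 s, during which the arm holds its last target. There are 200 camera calls.

## Working session

There is one attempt and no reset: what is moved stays moved. The work goes in short steps, Python scripts to look and compute and a tool call to move; the robot and the scene stay as the last step left them, time stands still between calls to the robot, and variables do not carry over. Pictures are saved under pics/ and viewed, at most 10 in all, crops included, and the job is handed in when it is done.

Besides the shell and the picture viewer there is one more tool, called after ">>>" as name(argument=value, ...) on one line, values as JSON. send_rows: Moves the arm, as the interface text tells. Its arguments: {"type":"object","properties":{"targets":{"type":"string"},"grip_force":{"type":"number"}},"required":["targets"]}

```bash
ls; mkdir -p pics; python3 - <<'E'
from workcell import env, eyes
import cv2,numpy as np
for n in ("top","side","wrist"):
    f=eyes.grab_frame(n); cv2.imwrite(f"pics/{n}0.png",f["image"]); np.save(f"pics/{n}0.npy",f,allow_pickle=True)
    print(n,{k:v for k,v in f.items() if k!="image"})
print(env.state())
E
```

```text
pics
top {'fovy': 43.896272407752846, 'cx': 253.26377389138585, 'cy': 190.97491557337256, 'eye': array([ 192.4552122 ,   65.7647969 , 1497.97719951]), 'attitude': array([ 12.34411883,  -0.21492717, -89.78246088])}
side {'fovy': 52.60515122533909, 'cx': 254.73880584536167, 'cy': 188.89673078877294, 'eye': array([-171.16942651, -609.07758226,  602.19303025]), 'attitude': array([ 61.19644476,   1.30299827, -47.71487179])}
wrist {'fovy': 69.05427682787068, 'cx': 257.6693041337986, 'cy': 189.15884324295996, 'eye': array([ 64.61747879, 576.6965373 , 383.36080445]), 'attitude': array([-1.72988853e+01,  5.07730474e-02,  7.52696141e+01])}
{'time_s': 0.15, 'qpos': array([ 7.41409894e+01,  1.83416060e+01,  8.96893612e+01,  3.00725946e-04,
        7.20417979e+01, -1.14387935e+00]), 'qvel': array([-0.00703103, -0.11273506, -0.16747549, -0.05144631, -0.01512674,
        0.05006663]), 'effort': array([-7.52129999e-04, -4.12775731e+01, -2.32155365e+01,  7.25714955e-02,
        4.32893378e-02, -1.05168485e-04]), 'ee_pos': array([145.93667993, 555.79812465, 213.33635518]), 'ee_rot': array([-1.79927255e+02, -1.73851894e-03,  1.65284775e+02]), 'force': array([-0.09904939, -0.2957181 , -0.05852586]), 'torque': array([0.01142981, 0.04327876, 0.01819955]), 'gripper_force': 0.0, 'gripper_width': 90.73275116913082}
```

View pics/top0.png

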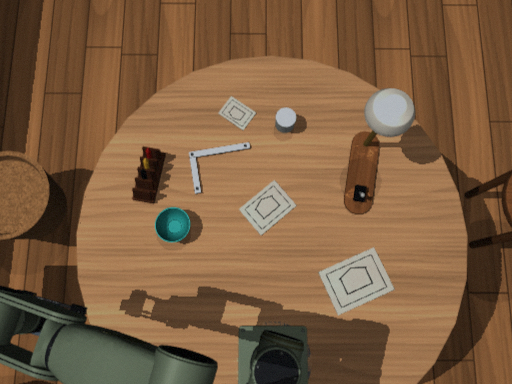

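View pics/side0.png

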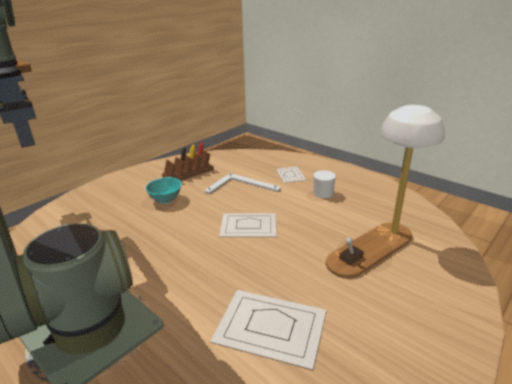

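The top view shows the three sheets at (237,112), (268,207) and (356,280). The square's inside corner is near (197,157), the toggle near (361,192), the bowl at (173,226), the tin at (286,120) and the rack at (150,175). The side view agrees, with the toggle ball near (350,242).

```bash
cat > h.py <<'E'
import numpy as np, cv2
from scipy.spatial.transform import Rotation as Ro
def load(n): return np.load(f"pics/{n}.npy",allow_pickle=True).item()
def ray(f,p):
    p=np.atleast_2d(np.array(p,float)); h=f["image"].shape[0]
    fl=h/2/np.tan(np.radians(f["fovy"]/2))
    d=np.c_[(p[:,0]-f["cx"])/fl,-(p[:,1]-f["cy"])/fl,-np.ones(len(p))]
    return Ro.from_euler("xyz",f["attitude"],degrees=True).apply(d)
def plane(f,p,z):
    d=ray(f,p); e=np.array(f["eye"]); return e+d*((z-e[2])/d[:,2])[:,None]
def tri(f,p,g,q):
    a,b=ray(f,p)[0],ray(g,q)[0]; e,k=np.array(f["eye"]),np.array(g["eye"])
    s=np.linalg.lstsq(np.c_[a,-b],k-e,rcond=None)[0]; A,B=e+a*s[0],k+b*s[1]
    return (A+B)/2,np.linalg.norm(A-B)
def proj(f,P):
    P=np.atleast_2d(P); c=Ro.from_euler("xyz",f["attitude"],degrees=True).inv().apply(P-np.array(f["eye"]))
    fl=f["image"].shape[0]/2/np.tan(np.radians(f["fovy"]/2))
    return np.c_[f["cx"]-c[:,0]/c[:,2]*fl,f["cy"]+c[:,1]/c[:,2]*fl]
def white(f,lo=120,sat=60):
    m=cv2.cvtColor(f["image"],cv2.COLOR_BGR2HSV); w=((m[...,1]<sat)&(m[...,2]>lo)).astype(np.uint8)
    return cv2.findContours(w,cv2.RETR_EXTERNAL,cv2.CHAIN_APPROX_NONE)[0]
E
python3 - <<'E'
from h import *
print({k:v for k,v in load("top0").items() if k not in("image",)}.keys())
for n in("top0","side0"):
    f=load(n)
    for c in white(f):
        if 120<cv2.contourArea(c)<9000:
            W=plane(f,c[:,0],3)[:,:2].astype(np.float32)
            r=cv2.minAreaRect(W); b=cv2.boundingRect(c)
            print(n,b,np.round(r[0],0),np.round(r[1],0),round(r[2],1))
t=load("top0");s=load("side0")
big=np.vstack([cv2.resize(t["image"][170:220,335:385],(500,500),interpolation=2)])
b2=cv2.resize(s["image"][225:275,325:375],(500,500)[:2],interpolation=2)
cv2.imwrite("pics/tog.png",cv2.resize(np.hstack([big,b2]),(800,400)))
E
```

```text
dict_keys(['fovy', 'cx', 'cy', 'eye', 'attitude'])
top0 (165, 359, 15, 25) [-30. 301.] [29. 70.] 75.2
top0 (319, 248, 75, 67) [ 239. -257.] [142. 194.] 23.6
top0 (239, 181, 57, 54) [468.  16.] [110. 149.] 40.3
top0 (189, 142, 61, 52) [599. 163.] [141. 201.] 10.2
top0 (275, 107, 21, 20) [773. -44.] [68. 66.] 43.0
top0 (219, 96, 37, 34) [787. 117.] [103.  76.] 55.0
top0 (365, 88, 49, 46) [ 800. -387.] [145. 173.] 34.1
side0 (20, 325, 30, 37) [-84.  48.] [73. 48.] 79.0
side0 (211, 290, 115, 79) [ 238. -260.] [145. 195.] 23.8
side0 (219, 213, 58, 24) [466.  13.] [113. 152.] 40.5
side0 (205, 174, 76, 20) [634. 198.] [129. 241.] 45.1
side0 (313, 170, 23, 28) [804. -12.] [191.  74.] 34.8
side0 (277, 167, 28, 16) [783. 113.] [108.  77.] 54.2
```

View pics/tog.png

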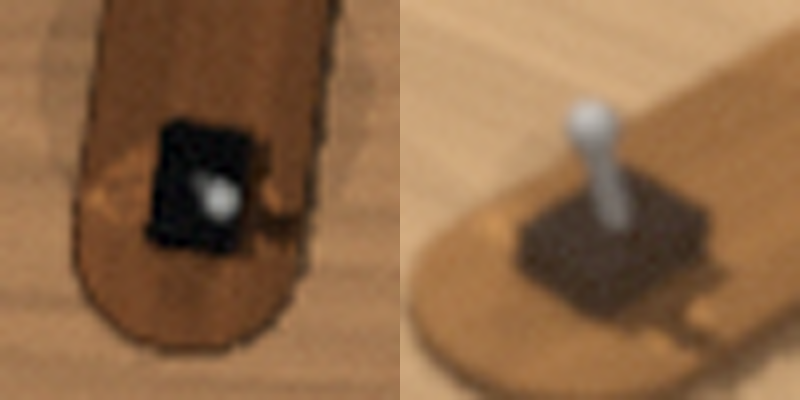

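Two checks come out of this. The middle sheet measures 110 x 149 mm, so it is the panel. In the crops the ball is at top (362.3,194.5) and side (348.5,239.8).

```bash
cat > mv.py <<'E'
import sys; from h import *; from workcell import env
def delta(x,y,z,yaw):
    s=env.state(); R=Ro.from_euler("xyz",s["ee_rot"],degrees=True)
    d=R.inv().apply(np.array([x,y,z])-s["ee_pos"])/1000
    w=(R.inv()*Ro.from_euler("xyz",[180,0,yaw],degrees=True)).as_rotvec(degrees=True)
    print("shift",np.round(d,4),"turn",np.round(w,2),"force",np.round(s["force"],1),"t",round(s["time_s"],2))
if __name__=="__main__": delta(*map(float,sys.argv[1:5]))
E
python3 - <<'E'
from h import *
t=load("top0");s=load("side0")
print("ball",tri(t,(362.3,194.5),s,(348.5,239.8)))
for c in white(t):
    if cv2.boundingRect(c)[0]==189:
        r=cv2.minAreaRect(plane(t,c[:,0],10)[:,:2].astype(np.float32)); print(r)
# lamp foot axis: brown mask
f=t; m=cv2.cvtColor(f["image"],cv2.COLOR_BGR2HSV)
g=f["image"].copy().astype(int)
w=((g[...,2]<140)&(g[...,2]-g[...,0]>25)).astype(np.uint8); w[:, :335]=0; w[:,390:]=0; w[:100]=0; w[225:]=0
c=max(cv2.findContours(w,0,1)[0],key=cv2.contourArea); print(cv2.minAreaRect(c),cv2.minAreaRect(plane(t,c[:,0],12)[:,:2].astype(np.float32)))
w=(g.max(2)<45).astype(np.uint8);w[:180]=0;w[206:]=0;w[:,:348]=0;w[:,:348]=0;w[:,372:]=0
c=max(cv2.findContours(w,0,1)[0],key=cv2.contourArea);print("block",cv2.minAreaRect(plane(t,c[:,0],30)[:,:2].astype(np.float32)))
E
python3 mv.py 440 -30 220 220.3
```

```text
ball (array([ 496.13554372, -273.52307352,   69.36177665]), np.float64(1.6103899113157298))
((597.2174682617188, 163.03492736816406), (140.5782470703125, 200.18499755859375), 10.193528175354004)
((361.65411376953125, 171.6287384033203), (39.09156036376953, 85.76209259033203), 15.422160148620605) ((585.947265625, -288.7474060058594), (124.32999420166016, 288.31982421875), 72.21025848388672)
block ((508.2978210449219, -275.3926696777344), (39.92363357543945, 51.27372360229492), 76.68241882324219)
shift [-0.4332 -0.4919 -0.0061] turn [-7.000e-02 -4.000e-02 -5.502e+01] force [-0.1 -0.3 -0.1] t 0.15
```

>>> send_rows(targets="-0.433 -0.492 -0.006 0 0 -55 100;-0.433 -0.492 -0.006 0 0 -55 100;-0.433 -0.492 -0.006 0 0 -55 100;-0.433 -0.492 -0.006 0 0 -55 100;-0.433 -0.492 -0.006 0 0 -55 100;-0.433 -0.492 -0.006 0 0 -55 100;-0.433 -0.492 -0.006 0 0 -55 100;-0.433 -0.492 -0.006 0 0 -55 100;-0.433 -0.492 -0.006 0 0 -55 100;-0.433 -0.492 -0.006 0 0 -55 100;-0.433 -0.492 -0.006 0 0 -55 100;-0.433 -0.492 -0.006 0 0 -55 100")

```text
time_s: 1.15
ee_pos: [358.9, 131.5, 218.4]
ee_rot: [180.0, 0.0, -139.7]
force: [0.5, 0.4, 0.2]
gripper_width: 91.2
gripper_force: 0.0
```

```bash
python3 mv.py 440 -30 220 220.3
```

```text
shift [ 0.0426 -0.1757 -0.0016] turn [0.   0.03 0.01] force [0.5 0.4 0.2] t 1.15
```

>>> send_rows(targets="0.043 -0.176 -0.002 0 0 0 100;0.043 -0.176 -0.002 0 0 0 100;0.043 -0.176 -0.002 0 0 0 100;0.043 -0.176 -0.002 0 0 0 100;0.043 -0.176 -0.002 0 0 0 100;0.043 -0.176 -0.002 0 0 0 100;0.043 -0.176 -0.002 0 0 0 100;0.043 -0.176 -0.002 0 0 0 100")

```text
time_s: 1.82
ee_pos: [438.9, -27.9, 220.0]
ee_rot: [179.9, -0.0, -139.7]
force: [0.1, -0.7, 0.2]
gripper_width: 91.7
gripper_force: 0.0
```

```bash
python3 - <<'E'
from workcell import env, eyes
import cv2,numpy as np
f=eyes.grab_frame("wrist"); cv2.imwrite("pics/w1.png",f["image"]); np.save("pics/w1.npy",f,allow_pickle=True)
from h import *
for c in white(f):
    if cv2.contourArea(c)>300:
        b=cv2.boundingRect(c)
        print(b,cv2.minAreaRect(plane(f,c[:,0],3)[:,:2].astype(np.float32)),cv2.minAreaRect(plane(f,c[:,0],10)[:,:2].astype(np.float32)))
E
```

```text
(211, 306, 35, 25) ((672.4970703125, 107.04544067382812), (21.56601905822754, 66.54805755615234), 10.039135932922363) ((667.1207275390625, 103.59869384765625), (21.176170349121094, 65.34506225585938), 10.039167404174805)
(214, 161, 106, 71) ((467.82208251953125, 13.227493286132812), (108.42139434814453, 149.65333557128906), 40.26487731933594) ((466.14581298828125, 11.476730346679688), (106.4614028930664, 146.9479522705078), 40.26487350463867)
```

View pics/w1.png

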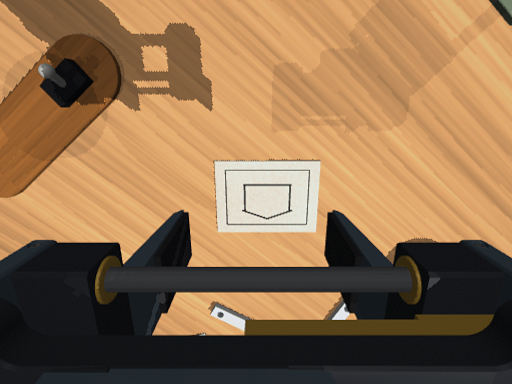

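The wrist view shows the panel at (214–320, 161–232), with the square mostly hidden behind the gripper. The lamp toggle ball is near (45,71). Panel centre is about (467.5,14), yaw 40.3. Next I go above it and down.

```bash
python3 mv.py 467.5 14 12 220.3; python3 -c "
from h import *
t=load('top0');w=load('w1');print(tri(t,(362.3,194.5),w,(45,71)))"
```

```text
shift [-0.0487  0.013   0.2082] turn [ 0.06 -0.01  0.06] force [-0.7 -0.2  0.1] t 1.87
(array([ 493.69654921, -270.95874013,   77.6824835 ]), np.float64(0.28371882013131766))
```

>>> send_rows(targets="-0.049 0.013 0.04 0 0 0 100;-0.049 0.013 0.07 0 0 0 100;-0.049 0.013 0.1 0 0 0 100;-0.049 0.013 0.13 0 0 0 100;-0.049 0.013 0.155 0 0 0 100;-0.049 0.013 0.175 0 0 0 100;-0.049 0.013 0.19 0 0 0 100;-0.049 0.013 0.2 0 0 0 100;-0.049 0.013 0.206 0 0 0 100;-0.049 0.013 0.208 0 0 0 100;-0.049 0.013 0.208 0 0 0 100;-0.049 0.013 0.208 0 0 0 100")

```text
time_s: 2.87
ee_pos: [469.1, 13.4, 13.0]
ee_rot: [-180.0, 0.1, -139.7]
force: [0.5, 0.4, 0.0]
gripper_width: 91.1
gripper_force: 0.0
```

```bash
python3 mv.py 467.5 14 3 220.3
```

```text
shift [0.0009 0.0015 0.01  ] turn [-0.04  0.06  0.03] force [0.5 0.4 0. ] t 2.87
```

>>> send_rows(targets="0 0 0.004 0 0 0 100;0 0 0.007 0 0 0 100;0 0 0.009 0 0 0 100;0 0 0.01 0 0 0 100;0 0 0.0105 0 0 0 100;0 0 0.0105 0 0 0 100")

```text
time_s: 3.37
ee_pos: [468.7, 13.0, 3.2]
ee_rot: [-180.0, 0.0, -139.7]
force: [-2.7, 1.4, 14.9]
gripper_width: 91.3
gripper_force: 7.3
```

```bash
python3 mv.py 579.3 149.6 3.2 190.1
```

```text
shift [-1.727e-01  3.280e-02  1.000e-04] turn [-0.000e+00  3.000e-02  3.018e+01] force [-2.7  1.4 14.9] t 3.37
```

>>> send_rows(targets="-0.003 0.0005 0 0 0 0.5 100;-0.009 0.0015 0 0 0 1.5 100;-0.016 0.003 0 0 0 2.8 100;-0.024 0.0045 0 0 0 4.2 100;-0.032 0.006 0 0 0 5.6 100;-0.04 0.0076 0 0 0 7 100;-0.048 0.009 0 0 0 8.4 100;-0.056 0.0106 0 0 0 9.8 100;-0.063 0.012 0 0 0 11 100;-0.068 0.013 0 0 0 12 100;-0.071 0.0135 0 0 0 12.5 100;-0.071 0.0135 0 0 0 12.5 100")

```text
time_s: 4.37
ee_pos: [515.0, 69.4, 3.3]
ee_rot: [-180.0, 0.1, -152.2]
force: [-1.6, 0.0, 11.6]
gripper_width: 91.1
gripper_force: 5.7
```

```bash
python3 mv.py 579.3 149.6 3.2 190.1; python3 - <<'E'
from workcell import eyes
from h import *
f=eyes.grab_frame("top"); np.save("pics/t1.npy",f,allow_pickle=True); cv2.imwrite("pics/t1.png",f["image"])
print(np.round(proj(f,[[515.6,72,60]]),0))
for c in white(f):
    if cv2.contourArea(c)>100:
        b=cv2.boundingRect(c); r=cv2.minAreaRect(plane(f,c[:,0],3)[:,:2].astype(np.float32)); print(b,r)
E
```

```text
shift [-0.0943  0.041   0.0002] turn [-1.000e-02  1.000e-01  1.766e+01] force [-1.6  0.  11.6] t 4.37
[[250. 188.]]
(319, 256, 37, 26) ((282.60528564453125, -200.33253479003906), (31.820817947387695, 128.4441375732422), 32.907691955566406)
(184, 251, 21, 25) ((291.5924987792969, 245.86273193359375), (71.28165435791016, 60.40058517456055), 7.241298675537109)
(206, 249, 20, 25) ((297.92584228515625, 177.1192626953125), (74.04730987548828, 59.073219299316406), 7.165472030639648)
(228, 241, 74, 28) ((314.1344299316406, 24.396270751953125), (72.22091674804688, 226.9390106201172), 5.42863655090332)
(238, 156, 27, 13) ((614.6126708984375, 68.10796356201172), (39.24272155761719, 84.4367446899414), 5.234615325927734)
(189, 142, 61, 52) ((598.8494262695312, 163.443603515625), (141.79234313964844, 201.1267852783203), 10.193554878234863)
(275, 107, 22, 20) ((772.0324096679688, -43.298728942871094), (67.60179138183594, 68.25675964355469), 42.97921371459961)
(219, 96, 37, 34) ((786.5555419921875, 117.36925506591797), (103.34058380126953, 75.86558532714844), 54.95269012451172)
(365, 88, 49, 47) ((797.4734497070312, -387.84197998046875), (149.76022338867188, 174.6332244873047), 48.32073974609375)
```

>>> send_rows(targets="-0.004 0.002 0.0001 0 0 0.8 100;-0.012 0.005 0.0001 0 0 2.2 100;-0.021 0.009 0.0001 0 0 4 100;-0.031 0.0135 0.0001 0 0 5.8 100;-0.041 0.018 0.0001 0 0 7.7 100;-0.051 0.022 0.0001 0 0 9.6 100;-0.061 0.0265 0.0001 0 0 11.4 100;-0.071 0.031 0.0001 0 0 13.3 100;-0.081 0.035 0.0001 0 0 15.2 100;-0.089 0.0385 0.0001 0 0 16.7 100;-0.094 0.041 0.0001 0 0 17.7 100;-0.094 0.041 0.0001 0 0 17.7 100")

```text
time_s: 5.42
ee_pos: [579.8, 150.1, 3.3]
ee_rot: [180.0, 0.2, -170.0]
force: [-0.3, 1.8, 8.2]
gripper_width: 91.5
gripper_force: 4.2
```

```bash
python3 mv.py 579.3 149.6 3.2 190.1; python3 - <<'E'
from workcell import eyes
from h import *
o=[]
for n in("top","side","wrist"):
    f=eyes.grab_frame(n); np.save(f"pics/{n}2.npy",f,allow_pickle=True); o.append(f["image"])
cv2.imwrite("pics/c2.png",np.hstack([cv2.resize(o[0][120:240,170:290],(400,400),interpolation=2),cv2.resize(o[1][150:270,180:300],(400,400),interpolation=2)]))
E
```

```text
shift [ 0.0006 -0.0004  0.0001] turn [ 0.03  0.19 -0.06] force [-0.3  1.8  8.2] t 5.42
```

View pics/c2.png

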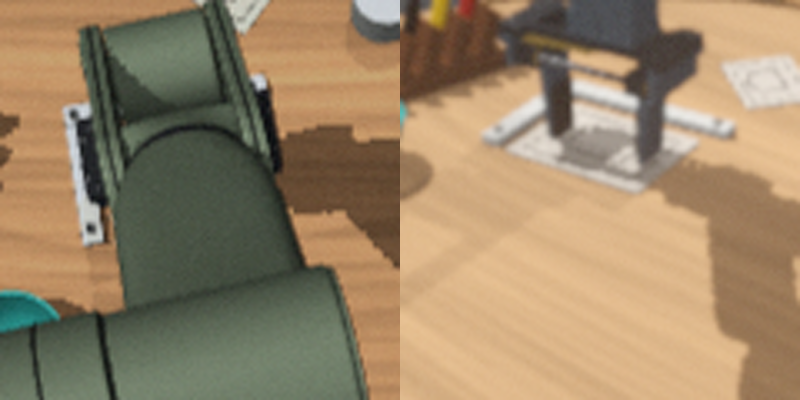

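The crops show the panel about 15 mm short of both arms and nearly parallel to them, with both fingers on it. Now I push it into the corner with some overshoot.

>>> send_rows(targets="-0.002 0.002 0.0003 0 0 0 100;-0.006 0.005 0.0004 0 0 0 100;-0.01 0.009 0.0004 0 0 0 100;-0.014 0.012 0.0004 0 0 0 100;-0.018 0.015 0.0004 0 0 0 100;-0.021 0.017 0.0004 0 0 0 100;-0.023 0.018 0.0004 0 0 0 100;-0.023 0.02 0.0004 0 0 0 100;-0.023 0.023 0.0004 0 0 0 100;-0.023 0.023 0.0004 0 0 0 100")

```text
time_s: 6.4
ee_pos: [597.3, 174.2, 3.4]
ee_rot: [-179.9, 0.1, -169.8]
force: [-1.7, -7.5, 12.1]
gripper_width: 90.8
gripper_force: 6.2
```

```bash
python3 - <<'E'
from workcell import eyes,env
from h import *
f=eyes.grab_frame("side"); np.save("pics/s3.npy",f,allow_pickle=True)
print(env.state()["force"],env.state()["ee_pos"])
cv2.imwrite("pics/c3.png",cv2.resize(f["image"][165:225,195:285],(780,520),interpolation=2))
E
```

```text
[-2.689527   -6.92415604 12.48683862] [597.29976719 174.22649632   3.36409221]
```

View pics/c3.png

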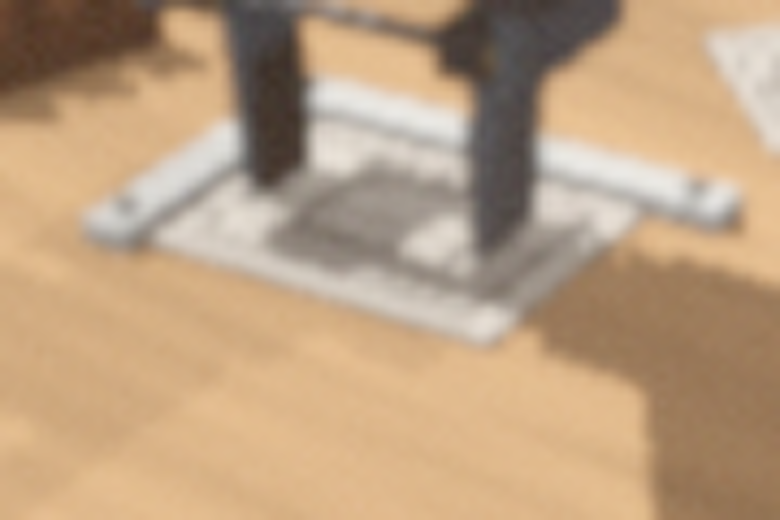

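The panel lies against both arms, and the reaction forces point away from both. One more small push in x, then I lift and check.

>>> send_rows(targets="-0.002 0 0.0001 0 0 0 100;-0.005 0 0.0001 0 0 0 100;-0.005 0.001 0.0001 0 0 0 100;-0.005 0.003 0.0001 0 0 0 100;-0.005 0.003 -0.0005 0 0 0 100;-0.005 0.003 -0.003 0 0 0 100;-0.005 0.003 -0.02 0 0 0 100;-0.005 0.003 -0.05 0 0 0 100;-0.005 0.003 -0.09 0 0 0 100;-0.005 0.003 -0.12 0 0 0 100;-0.005 0.003 -0.15 0 0 0 100;-0.005 0.003 -0.15 0 0 0 100")

```text
time_s: 7.45
ee_pos: [604.9, 180.9, 158.2]
ee_rot: [179.9, 0.7, -169.9]
force: [0.5, -0.3, 0.3]
gripper_width: 91.4
gripper_force: 0.0
```

```bash
python3 mv.py 490 -170 190 190; python3 -c "
from workcell import env;print(env.state()['qpos'].round(1))"
```

```text
shift [ 0.1741 -0.3253 -0.0345] turn [0.09 0.74 0.08] force [ 0.5 -0.3  0.3] t 7.45
[ 15.6  25.1  87.3   0.   66.8 -84.5]
```

```bash
python3 mv.py 447 -262 190 167
```

```text
shift [ 0.2325 -0.4084 -0.0354] turn [ 0.23  0.71 23.08] force [ 0.5 -0.3  0.3] t 7.45
```

>>> send_rows(targets="0.232 -0.408 -0.035 0 0.6 23 100;0.232 -0.408 -0.035 0 0.6 23 100;0.232 -0.408 -0.035 0 0.6 23 100;0.232 -0.408 -0.035 0 0.6 23 100;0.232 -0.408 -0.035 0 0.6 23 100;0.232 -0.408 -0.035 0 0.6 23 100;0.232 -0.408 -0.035 0 0.6 23 100;0.232 -0.408 -0.035 0 0.6 23 100;0.232 -0.408 -0.035 0 0.6 23 100;0.232 -0.408 -0.035 0 0.6 23 100;0.232 -0.408 -0.035 0 0.6 23 100;0.232 -0.408 -0.035 0 0.6 23 100")

```text
time_s: 8.45
ee_pos: [442.5, -267.2, 186.3]
ee_rot: [-179.7, -0.6, 166.9]
force: [0.2, 0.4, 0.3]
gripper_width: 90.9
gripper_force: 0.0
```

>>> send_rows(targets="0 0 0 0 0 0 100;0 0 0 0 0 0 100;0 0 0 0 0 0 100")

```text
time_s: 8.7
ee_pos: [444.4, -261.4, 185.8]
ee_rot: [-179.9, -0.6, 167.1]
force: [-0.4, 0.1, 0.3]
gripper_width: 91.3
gripper_force: 0.0
```

```bash
python3 mv.py 447 -262 190 167; python3 - <<'E'
from workcell import eyes,env
from h import *
t=eyes.grab_frame("top"); np.save("pics/t4.npy",t,allow_pickle=True)
w=eyes.grab_frame("wrist"); np.save("pics/w4.npy",w,allow_pickle=True)
s=eyes.grab_frame("side"); np.save("pics/s4.npy",s,allow_pickle=True)
a=cv2.resize(t["image"][130:205,180:260],(400,375),interpolation=2)
b=cv2.resize(w["image"],(400,300)); b=cv2.copyMakeBorder(b,0,75,0,0,0)
cv2.imwrite("pics/c4.png",np.hstack([a,b]))
# residual gap: edges of sheet in square frame
E
```

```text
shift [-0.0026  0.     -0.0042] turn [-0.05 -0.63  0.12] force [-0.4  0.1  0.3] t 8.7
```

View pics/c4.png

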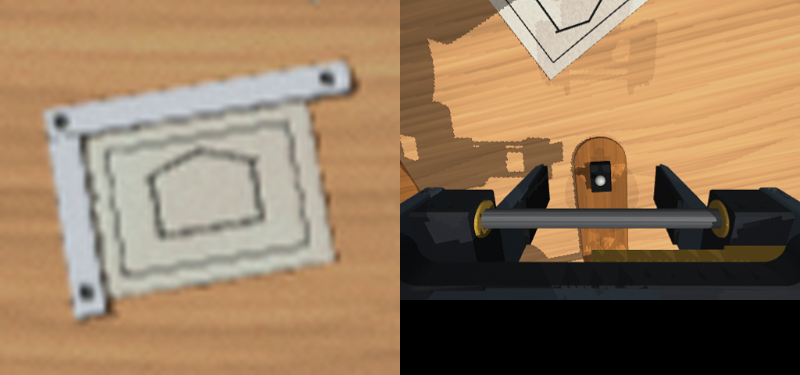

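Left crop: the panel sits in the corner, with a dark strip along the short arm that could be shadow or a small gap. Right: the toggle ball is at about (256,232) in the wrist picture, with the lamp axis vertical. I'll measure both.

```bash
python3 - <<'E'
from h import *
t=load("t4"); w=load("w4"); s=load("s4")
R=Ro.from_euler("z",10.19,degrees=True).as_matrix()[:2,:2]
o=np.array([597.2,163.0])+R@[50,80]
print("origin",o,"home",o+R@[-55,-75])
# panel far edges by gray profile across edge (sub-pixel: steepest drop), sampled in the square frame
def edge(f,z,ax,lo,hi,others):
    g=cv2.cvtColor(f["image"],cv2.COLOR_BGR2HSV)[...,1].astype(np.float32); out=[]
    u=np.arange(lo,hi,.5)
    for v in others:
        q=np.stack([u,np.full_like(u,v)],1) if ax==0 else np.stack([np.full_like(u,v),u],1)
        p=proj(f,np.c_[q@R.T+o,np.full(len(u),z)]).astype(np.float32)
        a=cv2.GaussianBlur(cv2.remap(g,p[:,:1],p[:,1:],1),(1,9),0)[:,0]
        out.append(u[np.argmax(np.abs(np.gradient(a)))])
    return np.array(out)
for n,f in(("top",t),("side",s)):
    print(n,"far x (want -110)",edge(f,3,0,-122,-100,range(-140,0,20)))
    print(n,"far y (want -150)",edge(f,3,1,-162,-140,range(-100,0,15)))
    print(n,"sq outer x (20)",edge(f,10,0,13,28,range(-170,0,20)))
    print(n,"sq outer y (20)",edge(f,10,1,13,28,range(-110,0,15)))
    print(n,"sq inner x tip part (0)",edge(f,10,0,-8,8,[-176,-172,-168,-164,-160]))
def ball(f,c,r=9):
    h=cv2.cvtColor(f["image"],cv2.COLOR_BGR2HSV); m=((h[...,1]<50)&(h[...,2]>110)).astype(np.uint8)
    k=np.zeros_like(m); cv2.circle(k,c,r,1,-1); M=cv2.moments(m*k,True); print(M["m00"]); return M["m10"]/M["m00"],M["m01"]/M["m00"]
wb=ball(w,(256,232),12); print(wb); T=load("top0"); S=load("side0")
print(tri(T,(362.3,194.5),w,wb),tri(S,(348.5,239.8),w,wb), plane(w,wb,67))
i=w["image"].astype(int); m=((i.max(2)<60)).astype(np.uint8); m[:195]=0;m[255:]=0;m[:,:235]=0;m[:,275:]=0
c=max(cv2.findContours(m,0,1)[0],key=cv2.contourArea); print("block",cv2.boundingRect(c),cv2.minAreaRect(plane(w,c[:,0],30)[:,:2].astype(np.float32)))
cv2.imwrite("pics/w4c.png",cv2.resize(w["image"][160:330,200:310],(550,600)[:2]))
E
```

```text
origin [632.25828796 250.58376816] home [591.39430268 167.03656769]
top far x (want -110) [-111.  -111.  -111.  -111.  -111.  -110.5 -110.5]
top far y (want -150) [-151.5 -151.  -150.5 -150.  -150.  -151.5 -150.5]
top sq outer x (20) [20.5 21.5 21.5 21.5 21.5 21.5 21.5 21.5 21.5]
top sq outer y (20) [21.5 20.  20.5 21.5 20.  20.5 21.  19.5]
top sq inner x tip part (0) [-3.5 -3.  -2.5 -1.5 -1.5]
side far x (want -110) [-115.  -115.  -116.  -115.5 -115.  -115.5 -113. ]
side far y (want -150) [-155.  -155.5 -155.  -155.5 -156.  -156.  -155. ]
side sq outer x (20) [18.5 20.5 20.5 20.  18.  19.  20.  20.5 20. ]
side sq outer y (20) [19.  19.  19.5 21.5 19.  19.  19.5 20.5]
side sq inner x tip part (0) [-6.5 -4.   6.  -6.5 -3.5]
115.0
(256.16521739130434, 231.18260869565216)
(array([ 496.75832849, -274.59685194,   66.58106667]), np.float64(2.308885719433893)) (array([ 495.29203904, -274.99140496,   70.85203771]), np.float64(0.4184853109875912)) [[ 497.22495212 -275.5700958    67.        ]]
block (243, 206, 28, 40) ((507.15228271484375, -277.90765380859375), (33.6107177734375, 53.424861907958984), 80.04251098632812)
```

The top view bounds the gap at 1–2 mm, which is about its own accuracy. I'll take a close wrist look over the corner before the lamp, because the order matters.

```bash
python3 mv.py 660 178 160 190.1
```

```text
shift [-0.113   0.476   0.0242] turn [  0.04  -0.62 -22.89] force [ 0.2 -0.3 -0.4] t 8.85
```

>>> send_rows(targets="-0.113 0.476 0.024 0 -0.6 -23 100;-0.113 0.476 0.024 0 -0.6 -23 100;-0.113 0.476 0.024 0 -0.6 -23 100;-0.113 0.476 0.024 0 -0.6 -23 100;-0.113 0.476 0.024 0 -0.6 -23 100;-0.113 0.476 0.024 0 -0.6 -23 100;-0.113 0.476 0.024 0 -0.6 -23 100;-0.113 0.476 0.024 0 -0.6 -23 100;-0.113 0.476 0.024 0 -0.6 -23 100;-0.113 0.476 0.024 0 -0.6 -23 100;-0.113 0.476 0.024 0 -0.6 -23 100;-0.113 0.476 0.024 0 -0.6 -23 100")

```text
time_s: 9.85
ee_pos: [660.8, 181.0, 159.7]
ee_rot: [179.9, 0.0, -169.7]
force: [0.3, 0.4, -0.1]
gripper_width: 91.4
gripper_force: 0.0
```

>>> send_rows(targets="0 0 0 0 0 0 100;0 0 0 0 0 0 100;0 0 0 0 0 0 100;0 0 0 0 0 0 100")

```text
time_s: 10.18
ee_pos: [659.8, 175.5, 160.4]
ee_rot: [-180.0, -0.0, -169.9]
force: [1.1, -0.1, -0.2]
gripper_width: 91.2
gripper_force: 0.0
```

```bash
python3 - <<'E'
from workcell import eyes,env
from h import *
w=eyes.grab_frame("wrist"); np.save("pics/w5.npy",w,allow_pickle=True)
cv2.imwrite("pics/w5.png",cv2.resize(w["image"],(800,600),interpolation=2)); print(env.state()["ee_pos"])
E
```

```text
[659.90732643 175.1414615  160.55451861]
```

View pics/w5.png

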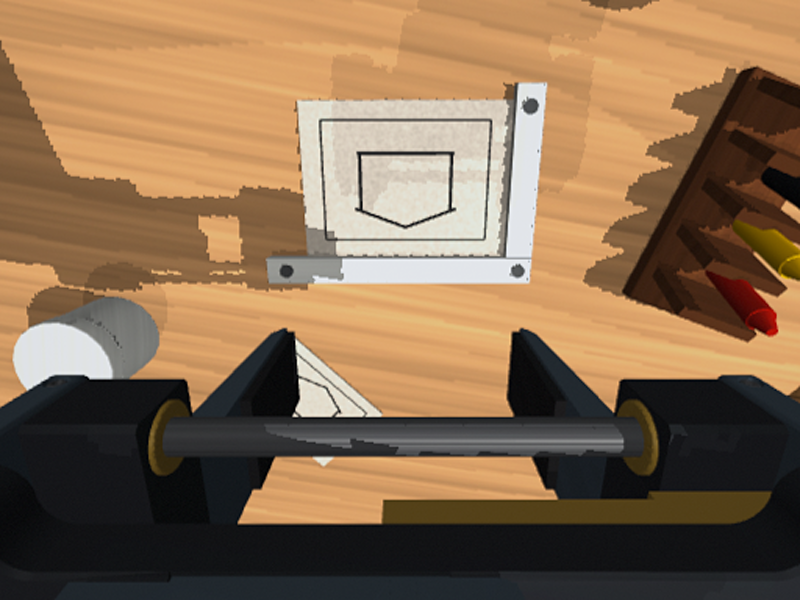

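The wrist view shows the panel flush with the long arm (row ~257). A thin dark strip of 4–7 px widens away from the corner along the short arm, at about (502–516, 98–258). I'll measure it.

```bash
python3 - <<'E'
from h import *
w=load("w5"); g=cv2.cvtColor(w["image"],cv2.COLOR_BGR2GRAY).astype(np.float32); k=512/800
def fit(p0,p1,z,n=24,half=5):
    # fit the steepest grey edge along a rough line, return world points line
    p0,p1=np.array(p0)*k,np.array(p1)*k; d=(p1-p0)/np.linalg.norm(p1-p0); nn=np.array([-d[1],d[0]])
    u=np.arange(-half,half+.1,.25); P=[]
    for a in np.linspace(.08,.92,n):
        q=(p0+a*(p1-p0)+u[:,None]*nn).astype(np.float32)
        v=cv2.GaussianBlur(cv2.remap(g,q[:,:1],q[:,1:],1),(1,5),0)[:,0]; P.append(q[np.argmax(abs(np.gradient(v)))])
    W=plane(w,P,z)[:,:2].astype(np.float32)
    vx,vy,x,y=cv2.fitLine(W,cv2.DIST_HUBER,0,.1,.01).ravel(); return np.array([x,y]),np.degrees(np.arctan2(vy,vx))%180
L={"long outer":((275,284),(525,283),10),"short outer":((546,90),(532,278),10),"panel far y":((298,102),(306,230),3),"panel far x":((300,100),(500,98),3)}
r={n:fit(*v) for n,v in L.items()}
for n,v in r.items(): print(n,v[0].round(1),round(v[1],2))
def gap(a,b):
    th=np.radians(r[a][1]); return abs(np.dot(r[b][0]-r[a][0],[-np.sin(th),np.cos(th)]))
print("x span (130)",gap("long outer","panel far x"),"y span (170)",gap("short outer","panel far y"))
E
python3 mv.py 591.4 167 5 190
```

```text
long outer [663.6 185.9] 100.15
short outer [570.9 256.4] 10.11
panel far y [593.8  88.7] 10.22
panel far x [538.1 151.3] 100.1
x span (130) 129.57916 y span (170) 169.01996
shift [0.0688 0.004  0.1556] turn [-0.01 -0.01  0.03] force [-0.4 -0.9  0.5] t 10.23
```

The panel is snug: spans are 129.6 and 169.0 mm against 130 and 170, and parallel within 0.1°. Next is the lamp.

```bash
python3 mv.py 452.5 -265.5 140 168
```

```text
shift [ 0.281  -0.3978  0.0207] turn [-1.000e-02 -1.000e-02  2.203e+01] force [-0.4 -0.9  0.5] t 10.23
```

>>> send_rows(targets="0.281 -0.398 0.0 0 0 22 0;0.281 -0.398 0.0 0 0 22 0;0.281 -0.398 0.0 0 0 22 0;0.281 -0.398 0.0 0 0 22 0;0.281 -0.398 0.0 0 0 22 0;0.281 -0.398 0.0 0 0 22 0;0.281 -0.398 0.0 0 0 22 0;0.281 -0.398 0.0 0 0 22 0;0.281 -0.398 0.0 0 0 22 0;0.281 -0.398 0.0 0 0 22 0;0.281 -0.398 0.0 0 0 22 0;0.281 -0.398 0.0 0 0 22 0", grip_force=10)

```text
time_s: 11.23
ee_pos: [450.7, -268.2, 160.9]
ee_rot: [-179.9, 0.0, 167.9]
force: [0.4, -0.3, -0.8]
gripper_width: 14.0
gripper_force: 0.0
```

>>> send_rows(targets="0 0 0 0 0 0 0;0 0 0 0 0 0 0;0 0 0 0 0 0 0;0 0 0 0 0 0 0")

```text
time_s: 11.57
ee_pos: [453.6, -264.0, 160.4]
ee_rot: [180.0, 0.0, 168.1]
force: [0.1, 1.1, -0.2]
gripper_width: 0.4
gripper_force: 0.0
```

```bash
python3 mv.py 452.5 -265.5 56 168
```

```text
shift [ 0.0008 -0.0017  0.1044] turn [0.03 0.02 0.12] force [ 0.1  1.1 -0.2] t 11.57
```

>>> send_rows(targets="0.001 -0.002 0.03 0 0 0 0;0.001 -0.002 0.06 0 0 0 0;0.001 -0.002 0.085 0 0 0 0;0.001 -0.002 0.1 0 0 0 0;0.001 -0.002 0.104 0 0 0 0;0.001 -0.002 0.104 0 0 0 0;-0.01 -0.002 0.104 0 0 0 0;-0.02 -0.002 0.104 0 0 0 0;-0.028 -0.002 0.104 0 0 0 0;-0.034 -0.002 0.104 0 0 0 0;-0.04 -0.002 0.104 0 0 0 0;-0.04 -0.002 0.104 0 0 0 0")

```text
time_s: 12.57
ee_pos: [494.1, -275.6, 56.5]
ee_rot: [-180.0, 0.1, 168.1]
force: [0.5, 0.1, 0.3]
gripper_width: 0.7
gripper_force: 0.0
```

```bash
python3 - <<'E'
from workcell import eyes,env
from h import *
s=eyes.grab_frame("side"); st=env.state(); print(st["ee_pos"],st["force"],st["time_s"])
cv2.imwrite("pics/s6.png",cv2.resize(s["image"][190:290,300:420],(720,600),interpolation=2))
E
```

```text
[ 493.40035615 -275.56113751   56.34762249] [-0.41660082 -0.28326438 -0.47351855] 12.6167
```

View pics/s6.png

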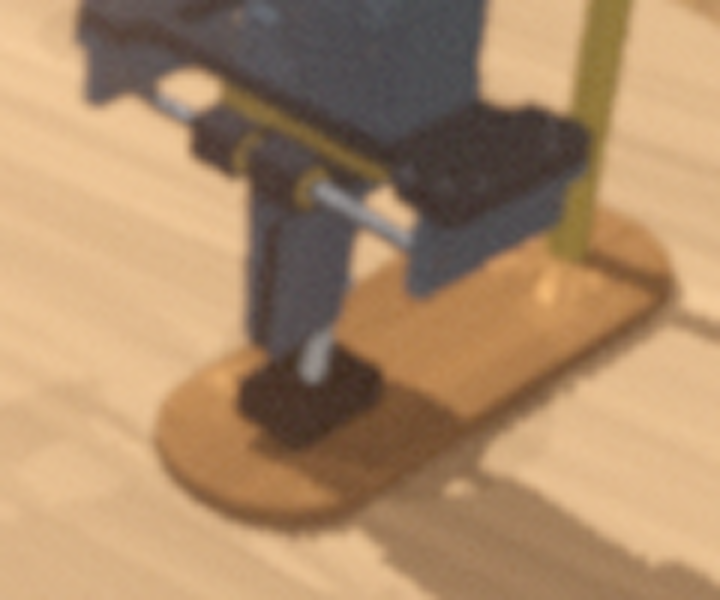

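The toggle has swung past upright ahead of the fingers (stick at about (318,350) in the crop). I keep pushing in small steps and watch the force.

>>> send_rows(targets="-0.004 0 0 0 0 0 0;-0.008 0 0 0 0 0 0;-0.011 0 0 0 0 0 0;-0.014 0 0 0 0 0 0;-0.014 0 0 0 0 0 0")

```text
time_s: 13.03
ee_pos: [504.2, -277.3, 55.6]
ee_rot: [179.9, -0.3, 168.1]
force: [-5.2, 1.7, 1.6]
gripper_width: 0.8
gripper_force: 2.7
```

>>> send_rows(targets="-0.0015 0 0 0 0 0 0;-0.003 0 0 0 0 0 0;-0.003 0 0 0 0 0 0")

```text
time_s: 13.28
ee_pos: [504.6, -277.3, 55.4]
ee_rot: [179.9, -0.6, 168.1]
force: [-11.2, 1.7, 4.5]
gripper_width: 0.4
gripper_force: 5.3
```

>>> send_rows(targets="-0.0015 0 0 0 0 0 0;-0.0015 0 0 0 0 0 0")

```text
time_s: 13.45
ee_pos: [504.8, -277.3, 55.3]
ee_rot: [179.9, -0.7, 168.1]
force: [-13.6, 1.8, 6.5]
gripper_width: 0.4
gripper_force: 6.9
```

>>> send_rows(targets="0.01 0 0 0 0 0 0;0.03 0 0 0 0 0 0;0.06 0 0 0 0 0 0;0.08 0 -0.03 0 0 0 0;0.1 0 -0.06 0 0 0 0;0.13 0 -0.09 0 0 0 0;0.13 0 -0.12 0 0 0 0;0.13 0 -0.14 0 0 0 0;0.13 0 -0.14 0 0 0 0;0.13 0 -0.14 0 0 0 0")

```text
time_s: 14.28
ee_pos: [384.3, -252.9, 197.6]
ee_rot: [-179.9, 0.3, 168.1]
force: [-0.8, -0.3, -0.8]
gripper_width: 0.4
gripper_force: 0.0
```

```bash
python3 - <<'E'
from workcell import eyes,env
from h import *
s=eyes.grab_frame("side"); t=eyes.grab_frame("top"); st=env.state(); print(st["ee_pos"],st["force"],st["time_s"])
a=cv2.resize(s["image"][205:285,310:390],(400,400),interpolation=2);b=cv2.resize(t["image"][90:250,160:320],(400,400),interpolation=2)
cv2.imwrite("pics/e.png",np.hstack([a,b])); np.save("pics/te.npy",t,allow_pickle=True)
E
```

```text
[ 383.04307282 -251.94755085  195.36891437] [-0.25797892  0.14763036 -0.51153559] 14.3833
```

View pics/e.png

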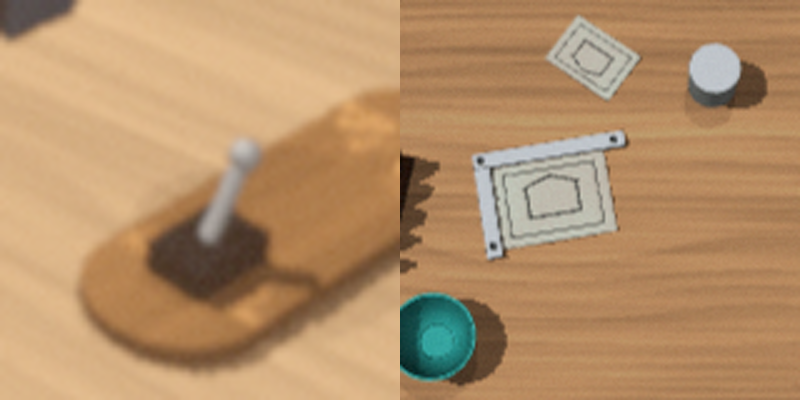

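The toggle now leans towards the stem, with the ball at about (358.3,235.1) in the side view. The panel is in the corner and the bowl and tin have not moved. One check of the ball's position before handing in.

```bash
python3 - <<'E'
from h import *
s=load("side0"); print(plane(s,[(358.3,235.1),(348.5,239.8)],67).round(1))
E
```

```text
[[ 530.6 -280.3   67. ]
 [ 499.9 -272.5   67. ]]
```

```bash
python3 - <<'E'
from workcell import eyes
from h import *
A=load("side0"); B=eyes.grab_frame("side"); T=load("top0"); U=load("te")
def c(f,x0,y0,x1,y1):
    h=cv2.cvtColor(f["image"],cv2.COLOR_BGR2HSV)[y0:y1,x0:x1]; m=((h[...,1]<60)&(h[...,2]>120)).astype(np.uint8)
    n,_,st,ce=cv2.connectedComponentsWithStats(m); i=1+np.argmax(st[1:,4]); print(st[i],ce[i]+[x0,y0])
    top=np.argwhere(m)[:, ::-1]; y=top[:,1].min(); q=top[top[:,1]<y+6]; return q.mean(0)+[x0,y0]
a=c(A,335,228,365,262); b=c(B,335,222,372,262); print(a,b)
print(plane(A,a,67).round(1),plane(B,b,67).round(1))
u=U["image"][170:215,340:385]; v=T["image"][170:215,340:385]
cv2.imwrite("pics/tt.png",np.hstack([cv2.resize(v,(390,390),interpolation=2),cv2.resize(u,(390,390),interpolation=2)]))
for f in(T,U):
    h=cv2.cvtColor(f["image"],cv2.COLOR_BGR2HSV)[180:206,350:374]; m=(h[...,1]<70)&(h[...,2]>90); q=np.argwhere(m)[:, ::-1]+[350,180]; print(len(q),q.mean(0),q.min(0),q.max(0))
E
```

```text
[11 10  6  8 34] [348.76470588 240.85294118]
[15 11 12 20 89] [355.35955056 242.08988764]
[348.63333333 240.36666667] [358.29032258 235.4516129 ]
[[ 498.2 -273.8   67. ]] [[ 529.4 -280.9   67. ]]
14 [362.28571429 194.5       ] [361 193] [364 196]
29 [362.24137931 186.31034483] [360 182] [365 193]
```

```bash
python3 - <<'E'
from h import *
A=load("side0");T=load("top0"); print("stick foot",plane(A,(351.7,252.2),30).round(1))
d=lambda y:np.array([np.cos(np.radians(y)),np.sin(np.radians(y)),0])
for piv in([512,-278,30],[515,-279,30],[508,-277,30]):
  for yaw in(-10,-14):
    for ph in(0,.8,1.0):
        P=np.array(piv)+42*(np.sin(ph-.5)*d(yaw)+np.cos(ph-.5)*np.array([0,0,1]))
        print(piv,yaw,ph,"side",proj(A,P)[0].round(1),"top",proj(T,P)[0].round(1))
E
```

```text
stick foot [[ 508.5 -279.8   30. ]]
[512, -278, 30] -10 0 side [347.5 241.7] top [362.7 195.8]
[512, -278, 30] -10 0.8 side [357.  235.2] top [364.3 185.4]
[512, -278, 30] -10 1.0 side [359.  235.1] top [364.4 183.2]
[512, -278, 30] -14 0 side [347.1 241.4] top [362.2 195.7]
[512, -278, 30] -14 0.8 side [357.3 235.4] top [364.6 185.4]
[512, -278, 30] -14 1.0 side [359.5 235.4] top [364.8 183.3]
[515, -279, 30] -10 0 side [348.6 241.3] top [363.  194.8]
[515, -279, 30] -10 0.8 side [358.  234.8] top [364.6 184.4]
[515, -279, 30] -10 1.0 side [360.1 234.7] top [364.7 182.3]
[515, -279, 30] -14 0 side [348.1 241. ] top [362.5 194.7]
[515, -279, 30] -14 0.8 side [358.3 235. ] top [364.9 184.5]
[515, -279, 30] -14 1.0 side [360.5 235. ] top [365.1 182.4]
[508, -277, 30] -10 0 side [346.2 242.4] top [362.4 197. ]
[508, -277, 30] -10 0.8 side [355.7 235.8] top [364.  186.6]
[508, -277, 30] -10 1.0 side [357.8 235.7] top [364.1 184.5]
[508, -277, 30] -14 0 side [345.8 242.1] top [362.  196.9]
[508, -277, 30] -14 0.8 side [356. 236.] top [364.3 186.7]
[508, -277, 30] -14 1.0 side [358.2 236. ] top [364.6 184.6]
```

View pics/tt.png

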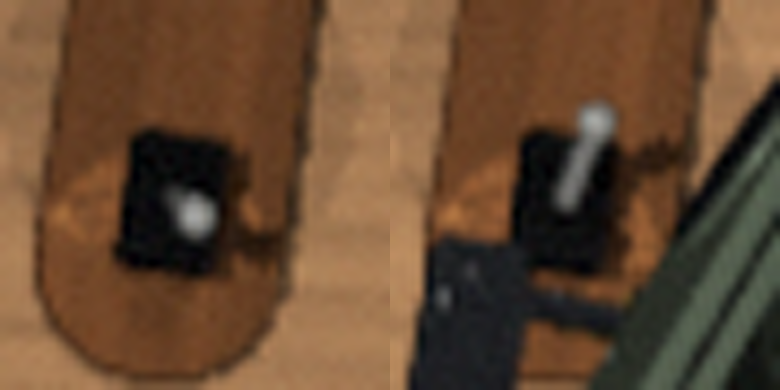

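Position estimates put the toggle somewhere at 0.85–1.0. I'll push once more at ball height so that it is fully over.

```bash
python3 mv.py 482 -273.5 62 168
```

```text
shift [-0.1017 -0.0009  0.1328] turn [ 0.05 -0.1   0.09] force [ 0.2 -0.  -0.4] t 14.43
```

>>> send_rows(targets="-0.03 -0.001 0.03 0 0 0 0;-0.06 -0.001 0.06 0 0 0 0;-0.08 -0.001 0.09 0 0 0 0;-0.095 -0.001 0.115 0 0 0 0;-0.102 -0.001 0.13 0 0 0 0;-0.102 -0.001 0.133 0 0 0 0;-0.11 -0.001 0.133 0 0 0 0;-0.116 -0.001 0.133 0 0 0 0;-0.12 -0.001 0.133 0 0 0 0;-0.123 -0.001 0.133 0 0 0 0;-0.125 -0.001 0.133 0 0 0 0;-0.125 -0.001 0.133 0 0 0 0")

```text
time_s: 15.43
ee_pos: [505.3, -279.0, 64.0]
ee_rot: [-180.0, 0.0, 168.1]
force: [-0.3, 0.5, 1.3]
gripper_width: 0.4
gripper_force: 0.2
```

>>> send_rows(targets="-0.002 0 0 0 0 0 0;-0.002 0 0 0 0 0 0")

```text
time_s: 15.6
ee_pos: [505.9, -278.8, 63.4]
ee_rot: [180.0, -0.2, 168.1]
force: [-3.2, 1.6, 3.4]
gripper_width: 0.5
gripper_force: 2.2
```

>>> send_rows(targets="-0.002 0 0 0 0 0 0;-0.002 0 0 0 0 0 0")

```text
time_s: 15.77
ee_pos: [506.4, -278.6, 63.1]
ee_rot: [179.9, -0.4, 168.1]
force: [-8.7, 2.8, 5.5]
gripper_width: 0.5
gripper_force: 4.0
```

It is blocked at its stop: 9 N at the ball against the 1.5 N that would move it. I retreat.

>>> send_rows(targets="-0.002 0 0 0 0 0 0;-0.002 0 0 0 0 0 0;0.01 0 0 0 0 0 0;0.03 0 0 0 0 0 0;0.06 0 -0.02 0 0 0 0;0.09 0 -0.05 0 0 0 0;0.11 0 -0.08 0 0 0 0;0.13 0 -0.11 0 0 0 0;0.13 0 -0.13 0 0 0 50;0.13 0 -0.13 0 0 0 50;0.13 0 -0.13 0 0 0 50;0.13 0 -0.13 0 0 0 50")

```text
time_s: 16.77
ee_pos: [382.0, -252.7, 192.5]
ee_rot: [180.0, -0.0, 168.1]
force: [0.2, -0.0, 0.4]
gripper_width: 24.5
gripper_force: 0.0
```

```bash
python3 - <<'E'
from workcell import eyes,env
from h import *
B=eyes.grab_frame("side"); h=cv2.cvtColor(B["image"],cv2.COLOR_BGR2HSV)[222:262,335:372]; m=(h[...,1]<60)&(h[...,2]>120)
q=np.argwhere(m)[:,::-1]; q=q[q[:,1]<q[:,1].min()+6].mean(0)+[335,222]; print(q,plane(B,q,67),env.state()["force"])
print(env.job_done())
E
```

```text
[358.29032258 235.4516129 ] [[ 529.39321359 -280.93462549   67.        ]] [-0.55893343  0.17199742 -0.29562447]
the job is handed in; nothing more can be done
None
```

The panel lies snug in the square's corner, the toggle is over against its stop towards the stem, and the job is handed in with the arm clear (I viewed 11 pictures, one over the limit of 10).

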